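# Swing down the overhead tooling bin's flap with the hook pole

### The job

Pick up the hook pole by its handle, put its bent tip through the steel eye on the overhead bin's flap, and swing the flap fully down with it, going gently and keeping the hook in the eye all the way so that the flap never drops. Then unhook the pole and lay it flat on the bench, clear of the bin. Touch the bin with the pole only, never force it, and leave the mug, tray and carton where they are.

Things in the scene. Friction and masses are not known exactly. Their poses are not given: they have to be found in the camera images.
- bin: Grey sheet-metal overhead bin fixed to the bench, 170 deep (x), 310 wide (y), 390 high; its front looks along own -x. Origin on the bench under its middle. In its front, 140 to 292 above the bench, is the dark steel flap, 12 thick, 284 wide; above it a fixed header with its face in line with the shut flap's (own x = -86). Below 125 it is open between two end plates.
- flap (a joint): Flap hinge, rad: 0 shut (upright), 1.45 fully down on its stop, nearly level; may start a little ajar. It swings out to the bin's -x and down about a line along the bin's y through hinge, at its lower edge. Flap 0.3 to 0.65 kg; hinge friction holds it only up to some 0.2 to 0.6 rad, beyond that it falls by its weight unless the hook holds it back.
- hinge (a point): Point on the flap's hinge line, at mid-width, 140 above the bench, fixed; axes as the bin's.
- eye_nominal (a point): Nominal eye centre, moves with the flap: 165 from the hinge line along own z (up when shut), 28 in front of it (own -x), mid-width. The real centre lies up to 14 above or below this along own z, different each time: find it by touch or sight. Eye: steel ring of 8 round wire, 34 outside, 18 hole, hole along the bin's y, on a solid 8 thick fin clamped to the flap; only 5 free behind the ring.
- pole: Hook pole, 0.13 to 0.21 kg, on the bench. Wooden handle 140 long (own x), 22 wide (y), 24 high (z); origin under its middle; balances about 36 ahead of it. An 8 diameter steel rod runs on from its +x end, 12 above the underside, to x = 190, then bends square to own -y: a round-ended 8 diameter tip, its end 36 from the rod's axis.
- hook_root (a point): The pole's bend, where the axes of rod and tip meet: pole's own [190, 0, 12] mm, axes as the pole's. With the pole level and its x along the bin's x (pointing into the bin), the tip points to the bin's -y and so enters the eye from the bin's +y side.
- mug: White mug, 76 wide, 85 high, a bystander. Origin under its middle.
- tray: Grey plastic parts tray 100 x 140 x 35, a bystander. Origin under its middle.
- carton: Small cardboard carton 70 x 110 x 60, a bystander. Origin under its middle.

How it is judged:
On the way, in this order (a step that is already met when the one before it is completed fails the run):
1. the hook's tip is through the eye and has begun to draw the flap open (y of hook_root in the frame of eye_nominal between -0.002 and 0.026 m and x of hook_root in the frame of eye_nominal between -0.012 and 0.012 m and z of hook_root in the frame of eye_nominal between -0.022 and 0.022 m and value of joint flap between 0.25 and 0.6 rad), for 0.1 s.
2. the flap is swung out half way with the hook still in the eye (y of hook_root in the frame of eye_nominal between -0.002 and 0.026 m and x of hook_root in the frame of eye_nominal between -0.012 and 0.012 m and z of hook_root in the frame of eye_nominal between -0.022 and 0.022 m and value of joint flap between 0.75 and 1.15 rad), for 0.1 s.
3. the flap is fully down with the hook still in the eye (y of hook_root in the frame of eye_nominal between -0.002 and 0.026 m and x of hook_root in the frame of eye_nominal between -0.012 and 0.012 m and z of hook_root in the frame of eye_nominal between -0.022 and 0.022 m and value of joint flap above 1.38 rad), for 0.2 s.
At the end, for the whole second after the job is handed in: The flap hangs fully down (joint above 1.38 rad), still; the pole lies flat on the bench (underside within 12 mm of it, hook within 30 mm, tilted under 0.12 rad), at rest and not touching the bin (value of joint flap above 1.38 rad and height (world z) of pole below 0.012 m and height (world z) of hook_root below 0.03 m and angle between pole's own z axis and vertical below 0.12 rad and linear speed of pole below 0.02 m/s and contact force between pole and bin below 0.1 N and velocity of joint flap below 0.05 rad/s).
It fails at once if the pole presses or pulls on the bin, flap or eye with more than 20 N (contact force between pole and bin above 20 N).
It fails at once if the flap drops or is flung: faster than 1.5 rad/s (velocity of joint flap above 1.5 rad/s).
It fails at once if the robot itself touches the bin or flap (contact force between any of the arm, the fingers and bin above 1 N).
It fails at once if mug, tray or carton moved by more than 20 mm (distance of any of mug, tray, carton from where it was at the start of the episode above 0.02 m).
It also fails if it takes over 72 s, if anything falls off the work surface, if the arm or the gripper's body presses on something with over 40 N, if the wrist force passes 120 N, or if a joint passes its speed limit or range.

### The arm

A 6-joint arm with a two-finger parallel gripper is mounted at the origin on the work surface. World frame = base frame: x ahead of the robot, y to its left, z up, the work surface at z = 0. Lengths are in m, angles in rad, forces in N, time in s.
With the tool pointing down it reaches from about 0.425 to 0.95 m from the base axis. Payload 14.7 kg.
Tool frame: the origin (TCP) lies midway between the tips of the shut fingers; the grasp point (between the pads) lies 19 mm behind it (grip_depth is the distance from the TCP to the grasp point, in m); z points along the fingers, y is the line along which they close (so a half turn about z gives the same grasp; the last joint's range is limited). The gripper opens to 85 mm and grips with 20 to 120 N. Pads are 22 mm wide; open, the fingers measure 114 mm over their backs; the gripper's body (76 mm by 85 mm) begins 54 mm behind the grasp point. The pads swing forward as they close: fully open they stand 13 mm farther back than shut.
Start: joints at [-1.174, 0.48, 1.596, -0, 1.065, -0.047], TCP at [0.279, -0.587, 0.231] pointing down, gripper open.
Joint ranges: [-2.75, 2.75], [-0.82, 2.05], [0.23, 2.67], [-1.56, 4.7], [0.09, 2.69], [-2.92, 2.92]. Speed limits (rad/s): [1.89, 1.89, 2.39, 3.01, 3.01, 3.01].

### API

Orientations are given as a unit quaternion [x, y, z, w].
In Python, from rig import * gives the robot as it stands.
- The arm moves only by the tool tcp_steps, called after "Request:" as name(argument=value, ...) on one line, values as JSON. Schema: {"type":"object","properties":{"ticks":{"type":"string"},"finger_gap":{"type":"number"},"only":{"type":"string"},"quiet":{"type":"boolean"},"lines":{"type":"string"}},"required":["ticks"],"additionalProperties":false}. ticks is a string of 1 to 12 rows, parted by semicolons, with the numbers parted by spaces; each row has 4 numbers: dx, dy, dz in shares of 0.8 m (1.0 is 0.8 m), then a turn about the tool's z in fractions of the full range, 1 being 2 pi rad; each row is the pose to reach, as a shift and turn from the pose commanded when the call began, along the tool's axes at that moment; what a row does not reach only later rows make up. A row lasts 1/10 s, in which the tool goes at most 0.05 m and 0.15 rad, less where a joint would pass 70% of its speed; a pose out of reach is approached as far as the arm can. finger_gap is the finger opening in m, set as the call begins (left out keeps the last). The fingers move at their own pace and stop on an object; the grip force is fixed at half the most. Time passes only in rows, so rows that do not move let the fingers close. The tool returns the time, the measured TCP pose, the force, the opening and the grip force at its end. only (a regular expression) keeps the lines of the reply that match it, lines (a string "A,B") keeps lines A to B, and quiet returns only ok. Shift and turn numbers lie between -1 and 1, and a call with a number outside is refused. Input that does not fit is refused with a message, and nothing moves.
- state(): the state, without advancing time (a new reading comes with each control period).
- snapshot(name): name is "scene" or "top" or "wrist"; returns a dict with "img" (400x640x3 uint8, blue, green, red), "intrinsics" (3x3 intrinsics, pixels), "rvec" (rotation vector, rad) and "tvec" (3), from world to camera coordinates, as OpenCV has them. Camera axes: x right, y down, z forward; pixel columns grow to the right and rows downward; lengths in m; the calibration is good to about 2 mm. A picture is of the moment at which its call begins. There is no depth.
- hand_in(): hands the job in; it is judged then, once.
The state is a dict: "clock": time; "q": joint angles; "qd": joint speeds; "joint_efforts": joint torques, N m; "tool_pos": TCP position; "eef_rot": TCP orientation; "force": force on the tool from outside, world axes, zero at the start; "wrist_torque": the same for the moment, N m; "grip_width": finger opening in m; "grasp_force": force on a finger pad.
Only numpy, scipy, OpenCV 4.12 (cv2) and the standard library are available. Lean on these libraries where they do the work, as an engineer would, in place of code of your own. Each camera call takes 0.05 s, during which the arm holds its last target. There are 200 camera calls.

## Working session

There is one attempt and no reset: what is moved stays moved. The work goes in short steps, Python scripts to look and compute and a tool call to move; the robot and the scene stay as the last step left them, time stands still between calls to the robot, and variables do not carry over. Pictures are saved under pics/ and viewed, at most 10 in all, crops included, and the job is handed in when it is done.

```bash
mkdir -p pics; ls; python3 - <<'E'
from rig import *
import cv2,pickle
s=state();print({k:s[k] for k in('clock','tool_pos','eef_rot','force')})
d={n:snapshot(n) for n in("scene","top")}
pickle.dump(d,open('s0.pkl','wb'))
for n in d: cv2.imwrite(f'pics/{n}0.png',d[n]['img']); print(n,d[n]['intrinsics'],d[n]['rvec'],d[n]['tvec'])
E
```

```text
pics
{'clock': 0.0, 'tool_pos': array([ 0.27896251, -0.58663295,  0.23066203]), 'eef_rot': array([ 9.75477961e-01,  2.20096262e-01, -1.02241294e-04, -6.10692922e-04]), 'force': array([ 0.34051279, -0.77780318, -0.38767802])}
scene [[500.93450698   0.         322.5452123 ]
 [  0.         500.93450698 197.89135247]
 [  0.           0.           1.        ]] [ 2.40955911  0.89907145 -0.29765087] [-0.40268912 -0.19779704  1.9562478 ]
top [[515.73748429   0.         316.60948019]
 [  0.         515.73748429 194.87953801]
 [  0.           0.           1.        ]] [ 2.07906893 -2.1263745   0.23019419] [-0.00883381  0.57020637  1.7795091 ]
```

View pics/scene0.png

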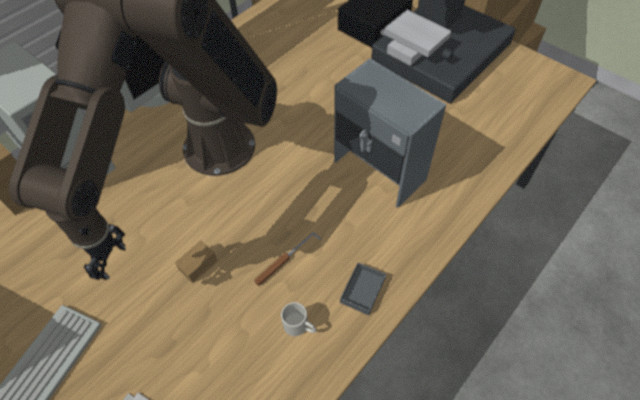

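View pics/top0.png

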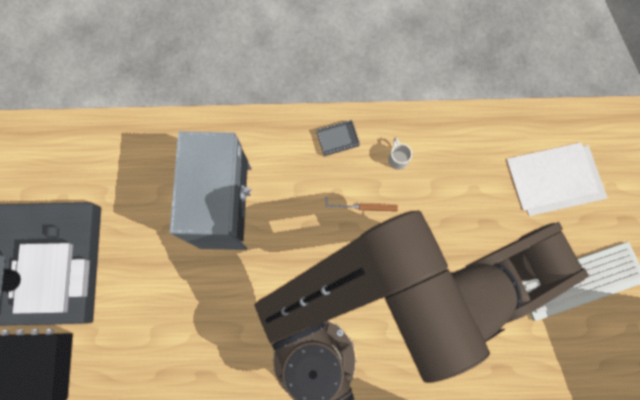

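Scene: bin at (390,130), its flap facing the bench with the eye at about (365,140). The pole's handle is at (272,268) and its hook at (315,236). Carton (197,262), mug (294,318), tray (363,288). In top: bin (210,190), eye about (246,190), handle (378,207), hook (327,202).

```bash
cat > h.py <<'E'
import cv2,pickle,numpy as np
def ray(d,uv):
    R=cv2.Rodrigues(np.array(d['rvec']))[0];t=np.array(d['tvec']).ravel()
    v=np.linalg.inv(d['intrinsics'])@np.array([uv[0],uv[1],1.]);w=R.T@v
    return -R.T@t,w/np.linalg.norm(w)
def onz(d,uv,z):
    o,w=ray(d,uv);return o+w*(z-o[2])/w[2]
def tri(pairs):
    A=0;b=0
    for d,uv in pairs:
        o,w=ray(d,uv);P=np.eye(3)-np.outer(w,w);A=A+P;b=b+P@o
    p=np.linalg.solve(A,b)
    return p,[np.linalg.norm((np.eye(3)-np.outer(ray(d,u)[1],ray(d,u)[1]))@(p-ray(d,u)[0])) for d,u in pairs]
def proj(d,p):
    return cv2.projectPoints(np.array(p,float).reshape(-1,3),np.array(d['rvec'],float),np.array(d['tvec'],float),np.array(d['intrinsics']),None)[0].reshape(-1,2)
E
python3 - <<'E'
from h import *
D=pickle.load(open('s0.pkl','rb'))
for n,box in(('top',(300,180,430,230)),('scene',(240,220,340,300))):
    d=D[n];im=d['img'];hsv=cv2.cvtColor(im,cv2.COLOR_BGR2HSV)
    m=((hsv[...,1]>130)&((hsv[...,0]<12)|(hsv[...,0]>172))&(hsv[...,2]>50)).astype('uint8')
    k=np.zeros_like(m);k[box[1]:box[3],box[0]:box[2]]=1;m&=k
    nl,l,st,c=cv2.connectedComponentsWithStats(m);i=1+st[1:,4].argmax()
    pts=np.argwhere(l==i)[:,::-1].astype('float32')
    r=cv2.minAreaRect(pts);print(n,st[i],c[i],r)
    P=np.array([onz(d,p,.018) for p in pts]);cc=P.mean(0);u,s,v=np.linalg.svd(P-cc,full_matrices=False)
    q=(P-cc)@v[0];print(cc,v[0],np.ptp(q),'yaw',np.arctan2(v[0][1],v[0][0]))
def crop(n,x,y,w,h,f):
    return cv2.resize(D[n]['img'][y:y+h,x:x+w],None,fx=f,fy=f,interpolation=cv2.INTER_CUBIC)
a=crop('top',160,120,100,140,4)   #400x560
b=crop('scene',325,85,100,70,4)
c=crop('top',310,185,100,40,4);
cv2.imwrite('pics/m1.png',np.hstack([a,np.vstack([b,c,np.zeros((120,400,3),'uint8')])]))
E
```

```text
Traceback (most recent call last):
ValueError: attempt to get argmax of an empty sequence
```

```bash
cat > a.py <<'E'
from h import *
D=pickle.load(open('s0.pkl','rb'))
for n,box,px in(('top',(300,180,430,230),(378,207)),('scene',(240,220,340,300),(272,268))):
    d=D[n];im=d['img'];lab=cv2.cvtColor(im,cv2.COLOR_BGR2LAB).astype(float)
    ref=lab[px[1]-1:px[1]+2,px[0]-1:px[0]+2].mean((0,1));print(n,ref,lab[px[1]+15,px[0]])
    m=(np.hypot(lab[...,1]-ref[1],lab[...,2]-ref[2])<9)&(abs(lab[...,0]-ref[0])<45)
    k=np.zeros(m.shape,bool);k[box[1]:box[3],box[0]:box[2]]=1;m=(m&k).astype('uint8')
    nl,l,st,c=cv2.connectedComponentsWithStats(m);i=l[px[1],px[0]]
    pts=np.argwhere(l==i)[:,::-1].astype('float32')
    r=cv2.minAreaRect(pts);print(n,st[i],c[i],r)
    P=np.array([onz(d,p,.018) for p in pts]);cc=P.mean(0);u,s,v=np.linalg.svd(P-cc,full_matrices=False)
    q=(P-cc)@v[0];print(cc,v[0],np.ptp(q),'yaw',np.arctan2(v[0][1],v[0][0]))
def crop(n,x,y,w,h,f):
    return cv2.resize(D[n]['img'][y:y+h,x:x+w],None,fx=f,fy=f,interpolation=cv2.INTER_CUBIC)
a=crop('top',160,120,100,140,4)   #400x560
b=crop('scene',325,85,100,70,4)
c=crop('top',310,185,100,40,4);
cv2.imwrite('pics/m1.png',np.hstack([a,np.vstack([b,c,np.zeros((120,400,3),'uint8')])]))
E
python3 a.py
```

```text
top [137.22222222 145.55555556 157.44444444] [147. 133. 152.]
top [360 203  38   9 273] [378.50915751 206.88644689] ((378.4822082519531, 206.99937438964844), (37.22626495361328, 7.24537992477417), 2.045408248901367)
[ 0.53005198 -0.2459889   0.018     ] [5.69754168e-02 9.98375582e-01 4.04875872e-17] 0.13482348805294853 yaw 1.5137900392677865
scene [102.66666667 140.11111111 149.11111111] [150. 131. 152.]
scene [253 252  36  35 357] [270.36414566 268.57142857] ((270.9776306152344, 268.0591125488281), (10.004631042480469, 43.86211395263672), 47.290611267089844)
[ 0.52627396 -0.24794785  0.018     ] [4.05393047e-02 9.99177945e-01 4.91040633e-16] 0.14679912109756604 yaw 1.530245909945181
```

View pics/m1.png

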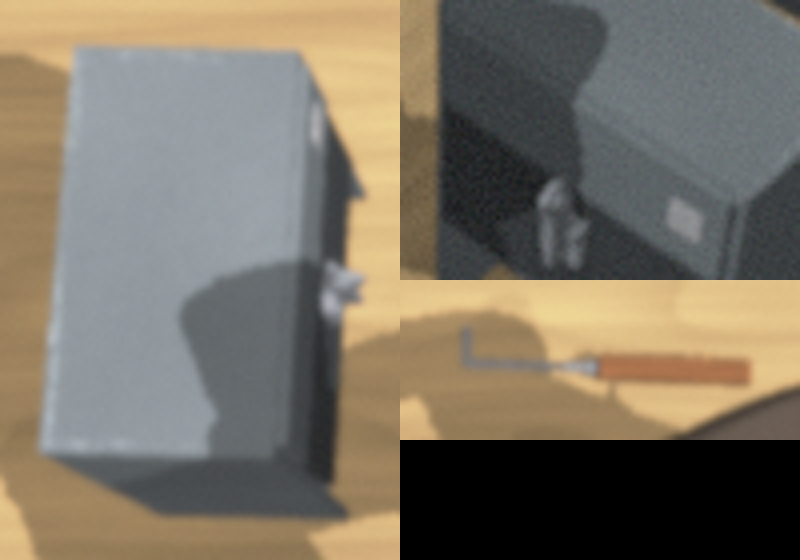

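The bin's top face corners in top are at about (179,132), (235,133), (170,233) and (232,235). The eye and fin sit at (246,190), and the pole's bend is at (327,206). In scene the eye is at about (364,137).

```bash
python3 - <<'E'
from h import *
D=pickle.load(open('s0.pkl','rb'));T=D['top'];S=D['scene']
C=[onz(T,p,.39) for p in((178.7,132),(235,133),(232.3,234.5),(170,233))]
for i in range(4): print(C[i].round(4),np.linalg.norm(C[i]-C[(i+1)%4]).round(4))
# scene top-face corners: front right and others (crop b offset 325,85 f4)
for p in((325+738/4,85+200/4),(325+575/4,85+100/4)):print('scene',onz(S,p,.39).round(4))
print('bend',onz(T,(326.8,206.3),.012),'tip',onz(T,(326.6,197),.012))
print('handle',onz(T,(378.5,207),.02), 'ends',onz(T,(360,206.5),.02),onz(T,(397.5,208),.02))
print('eye top',onz(T,(160+345/4,120+285/4),.305))
for s in((325+155/4,85+190/4),(325+155/4,85+200/4)):
  print(tri([(T,(160+345/4,120+283/4)),(S,s)]))
E
```

```text
[0.7   0.389 0.39 ] 0.1699
[0.6928 0.2193 0.39  ] 0.3077
[0.3851 0.2231 0.39  ] 0.1799
[0.3936 0.4028 0.39  ] 0.3067
scene [0.91   0.4065 0.39  ]
scene [0.7669 0.4159 0.39  ]
bend [ 0.53776614 -0.05792985  0.012     ] tip [ 0.57259656 -0.05810767  0.012     ]
handle [ 0.52922828 -0.24570484  0.02      ] ends [ 0.53263038 -0.17853518  0.02      ] [ 0.52393638 -0.31452839  0.02      ]
eye top [0.53204049 0.19595739 0.305     ]
(array([0.53609882, 0.19889047, 0.30447732]), [np.float64(0.0035690923288422423), np.float64(0.0035690923288422462)])
(array([0.53781072, 0.19943354, 0.29395981]), [np.float64(0.0023880679668256996), np.float64(0.002388067966825759)])
```

```bash
python3 - <<'E'
from rig import *
from scipy.spatial.transform import Rotation as R
import numpy as np
s=state();M=R.from_quat(s['eef_rot']).as_matrix();print(M.round(3))
yaw=1.515
print('pole origin target, tool y needs perp to pole')
# tool y dir yaw
print('tool y yaw',np.arctan2(M[1,1],M[0,1]),'x yaw',np.arctan2(M[1,0],M[0,0]))
E
```

```text
[[ 0.903  0.429 -0.   ]
 [ 0.429 -0.903  0.001]
 [ 0.    -0.001 -1.   ]]
pole origin target, tool y needs perp to pole
tool y yaw -1.1270026272587075 x yaw 0.4437936368334271
```

The rows are not in the units I measure in: shifts go in shares of 0.8 m and turns go in shares of 2 pi rad. I convert before sending: 0.3925 m is 0.4906, -0.2402 m is -0.3003, -1.076 rad is -0.1713.

Request:
tcp_steps(ticks="0.4906 -0.3003 0.1 -0.1713;0.4906 -0.3003 0.1 -0.1713;0.4906 -0.3003 0.1 -0.1713;0.4906 -0.3003 0.1 -0.1713;0.4906 -0.3003 0.1 -0.1713;0.4906 -0.3003 0.1 -0.1713;0.4906 -0.3003 0.1 -0.1713;0.4906 -0.3003 0.1 -0.1713;0.4906 -0.3003 0.1 -0.1713;0.4906 -0.3003 0.1 -0.1713;0.4906 -0.3003 0.1 -0.1713;0.4906 -0.3003 0.1 -0.1713", finger_gap=0.06)

```text
clock: 1.3
tool_pos: [0.5302, -0.2018, 0.1512]
eef_rot: [0.725, 0.689, -0.0, -0.0]
force: [-0.1, -0.6, -0.2]
grip_width: 0.0601
grasp_force: 0.0
```

```bash
cat > snap.py <<'E'
import sys
from rig import *
from h import *
from scipy.spatial.transform import Rotation as R
n,out=sys.argv[1:3];d=snapshot(n);s=state();pickle.dump((d,s),open(out+'.pkl','wb'));cv2.imwrite(f'pics/{out}.png',d['img'])
M=R.from_quat(s['eef_rot']).as_matrix()
print(s['clock'],s['tool_pos'],s['force'],s['q'].round(2) if hasattr(s['q'],'round') else s['q'],'xyaw',np.arctan2(M[1,0],M[0,0]))
E
python3 snap.py wrist w1
```

```text
1.35 [ 0.52997811 -0.20234763  0.15133831] [0.90631487 0.01635274 1.10691855] [-0.42  0.46  1.87 -0.    0.81 -0.37] xyaw 1.519550158437682
```

View pics/w1.png

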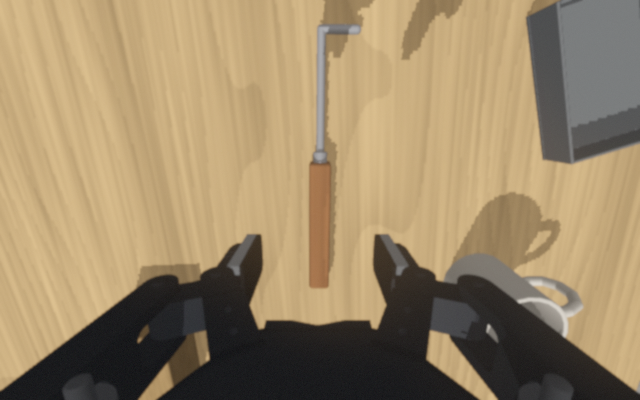

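The wrist view shows the handle from (319,163) to (318,287), the bend at (322,29), and the tip ending at (358,30). The mug is at right (505,300) and the carton at lower left (175,320).

```bash
python3 - <<'E'
from h import *
d,s=pickle.load(open('w1.pkl','rb'))
a=onz(d,(319.3,163),.022);b=onz(d,(318.3,287),.02);c=onz(d,(322,29.5),.012);t=onz(d,(359,30),.012)
print(a,b,c,t,np.linalg.norm(a-b),np.linalg.norm(c-t))
print('yaw',np.arctan2(*(c-b)[1::-1]),np.arctan2(*(a-b)[1::-1]))
o=c-(c-b)/np.linalg.norm(c-b)*.19;print('origin',o)
print('mug near', onz(d,(447,262),0.085),onz(d,(485,330),.085),'carton',onz(d,(200,265),.0))
print('cam',ray(d,(320,200)))
E
```

```text
[ 0.53331359 -0.17351896  0.022     ] [ 0.52547758 -0.31288629  0.02      ] [ 0.54154056 -0.05454509  0.012     ] [ 0.57484371 -0.05662399  0.012     ] 0.13960177302419147 0.033367965336824096
yaw 1.5086988819190141 1.5146299366200362
origin [ 0.52975526 -0.24408837  0.01786955]
mug near [ 0.63540385 -0.25201216  0.085     ] [ 0.67426287 -0.32137623  0.085     ] carton [ 0.3874758  -0.28978577  0.        ]
cam (array([ 0.533866  , -0.13415294,  0.29320149]), array([-0.00588453, -0.27332768, -0.96190298]))
```

Converted, 0.148 m is 0.185, 0.05 m is 0.0625, 0.008 rad is 0.0013.

Request:
tcp_steps(ticks="0.0038 0.0025 0.0625 0.0013;0.0038 0.0025 0.125 0.0013;0.0038 0.0025 0.1688 0.0013;0.0038 0.0025 0.185 0.0013;0.0038 0.0025 0.185 0.0013;0.0038 0.0025 0.185 0.0013", finger_gap=0.06)

```text
clock: 1.95
tool_pos: [0.5331, -0.1997, 0.0046]
eef_rot: [0.728, 0.686, 0.0, 0.001]
force: [0.1, -0.5, 0.7]
grip_width: 0.0596
grasp_force: 0.0
```

Request:
tcp_steps(ticks="0 0 0 0;0 0 0 0;0 0 0 0;0 0 0 0;0 0 0 0;0 0 0 0;0 0 0 0;0 0 0 0", finger_gap=0.01)

```text
clock: 2.75
tool_pos: [0.5333, -0.199, 0.0048]
eef_rot: [0.728, 0.686, 0.0, 0.001]
force: [-2.4, -0.2, 15.8]
grip_width: 0.0209
grasp_force: 59.0
```

Converted, -0.445 m is -0.5563, -0.12 m is -0.15.

Request:
tcp_steps(ticks="0 0 -0.0375 0;0 0 -0.0875 0;0 0 -0.15 0;0 0 -0.2125 0;0 0 -0.275 0;0 0 -0.3375 0;0 0 -0.4 0;0 0 -0.4625 0;0 0 -0.5125 0;0 0 -0.5563 0;0 0 -0.5563 0")

```text
clock: 3.85
tool_pos: [0.5337, -0.199, 0.4539]
eef_rot: [0.728, 0.686, 0.002, 0.004]
force: [0.7, -0.1, -1.4]
grip_width: 0.0205
grasp_force: 60.2
```

Request:
tcp_steps(ticks="0.05 0.0125 0 0;0.1063 0.0375 0 0;0.1625 0.0563 0 0;0.2188 0.075 0 0;0.275 0.0938 0 0;0.3313 0.1 0 0;0.3813 0.1 0 0;0.425 0.1 0 0;0.425 0.1 0 0;0.425 0.1 0 0")

```text
clock: 4.85
tool_pos: [0.632, 0.1367, 0.4476]
eef_rot: [0.727, 0.687, -0.001, -0.0]
force: [0.0, -1.0, -1.2]
grip_width: 0.0211
grasp_force: 60.0
```

```bash
python3 snap.py wrist w2
```

```text
4.9 [0.63209179 0.13583465 0.44782833] [-0.05537132  0.73580268 -2.03322911] [ 0.17  0.35  1.28 -0.    1.51  0.22] xyaw 1.5123840119526413
```

Converted, -0.19 m is -0.2375, -0.15 m is -0.1875.

Request:
tcp_steps(ticks="0 -0.0625 0 0;0 -0.125 0 0;0 -0.1875 0 0;0 -0.2375 0 0;0 -0.2375 0 0;0 -0.2375 0 0")

```text
clock: 5.5
tool_pos: [0.4424, 0.1464, 0.449]
eef_rot: [0.728, 0.686, 0.001, 0.001]
force: [0.9, 0.9, -2.0]
grip_width: 0.0206
grasp_force: 60.2
```

```bash
python3 snap.py wrist w3; python3 - <<'E'
import cv2,numpy as np
a=cv2.imread('pics/w2.png');b=cv2.imread('pics/w3.png')
cv2.imwrite('pics/m2.png',np.vstack([a[:300],b[:300]]))
E
```

```text
5.55 [0.44316919 0.14646894 0.44868264] [ 1.05422814  0.36865119 -1.52554709] [ 0.25  0.05  1.66 -0.    1.43  0.31] xyaw 1.5108036340742081
```

View pics/m2.png

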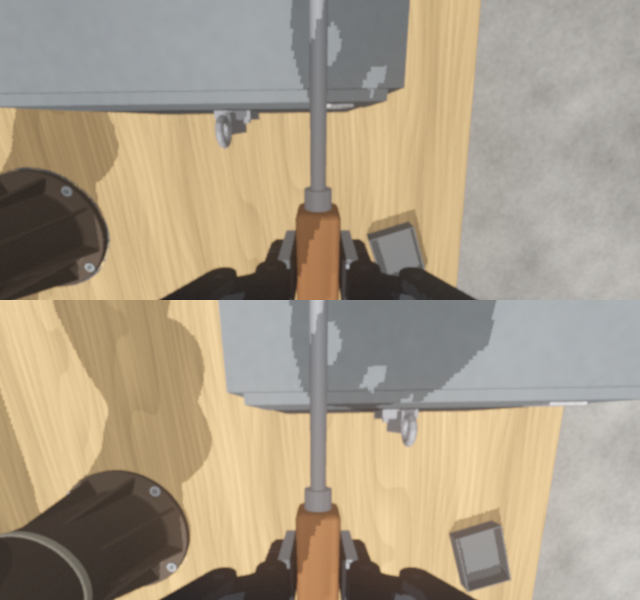

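The eye ring shows at about (224,130) in the first view and (408,128) in the second, with its fin joining it to the flap. I'll enlarge both.

```bash
python3 - <<'E'
import cv2,numpy as np
o=[]
for f,x,y in(('w2',200,95),('w3',370,95)):
    a=cv2.imread(f'pics/{f}.png')[y:y+60,x:x+50];o.append(cv2.resize(a,None,fx=8,fy=8,interpolation=cv2.INTER_CUBIC))
cv2.imwrite('pics/m3.png',np.hstack(o))
E
```

```text
(no output)
```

View pics/m3.png

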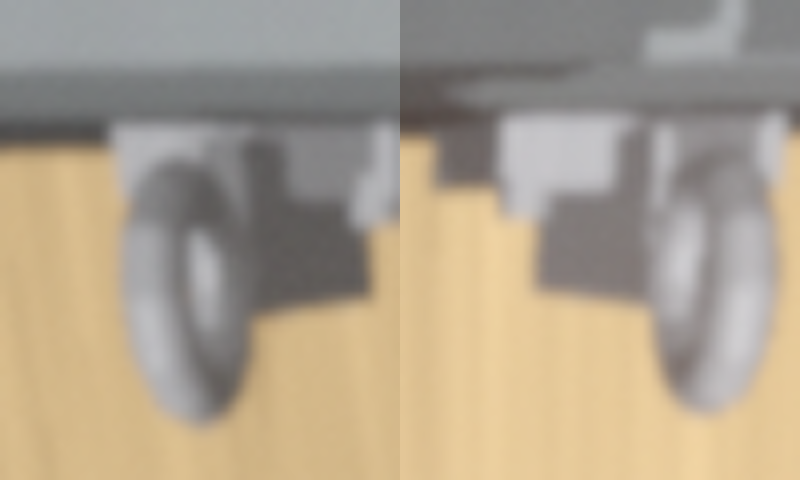

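The ring's outline is centred at about pixel (223,130.8) in w2 and (408.8,129.9) in w3.

```bash
python3 - <<'E'
from h import *
A,sa=pickle.load(open('w2.pkl','rb'));B,sb=pickle.load(open('w3.pkl','rb'))
p,r=tri([(A,(223,130.8)),(B,(408.8,129.9))]);print('eye',p,r)
# fixed header lower? bin front top edge corners at z=.39 -> yaw
T=pickle.load(open('s0.pkl','rb'))['top'];print('top proj',proj(T,p))
# front top edge of the bin in w2 and w3 (darker/brighter line): 2 points each
for n,d,q in(('w2',A,((60,92.5),(270,95))),('w3',B,((350,102),(560,91)))):
    P=[onz(d,x,.39) for x in q];print(n,P)
# rod position: relative to TCP (mid rod, and at image top) assuming z=TCP+.0075
for d,s in((A,sa),(B,sb)):
    z=s['tool_pos'][2]+.0075
    for v in(150,60,10): print(onz(d,(318.5,v),z)-s['tool_pos'])
E
```

```text
eye [0.53924221 0.20031578 0.29983338] [np.float64(0.00024218137875829435), np.float64(0.00024218137875826794)]
top proj [[245.09991315 189.40480759]]
w2 [array([0.46288586, 0.23309466, 0.39      ]), array([0.60472139, 0.22338468, 0.39      ])]
w3 [array([0.46965812, 0.22545343, 0.39      ]), array([0.61253373, 0.22404223, 0.39      ])]
[0.00362823 0.05527927 0.0075    ]
[0.00583407 0.09461443 0.0075    ]
[0.00691636 0.11391425 0.0075    ]
[0.00306236 0.05418405 0.0075    ]
[0.00538116 0.09368114 0.0075    ]
[0.00651927 0.11306701 0.0075    ]
```

Converted, 0.156 m is 0.195, -0.147 m is -0.1838, -0.02 rad is -0.0032.

Request:
tcp_steps(ticks="-0.0563 0.0125 0 0;-0.1125 0.025 0 0;-0.1688 0.0375 0.0125 -0.0032;-0.1838 0.0545 0.0625 -0.0032;-0.1838 0.0545 0.1125 -0.0032;-0.1838 0.0545 0.1625 -0.0032;-0.1838 0.0545 0.195 -0.0032;-0.1838 0.0545 0.195 -0.0032;-0.1838 0.0545 0.195 -0.0032;-0.1838 0.0545 0.195 -0.0032")

```text
clock: 6.55
tool_pos: [0.479, -0.0024, 0.2938]
eef_rot: [0.721, 0.693, 0.001, 0.001]
force: [0.3, -0.9, -0.8]
grip_width: 0.0207
grasp_force: 60.0
```

```bash
python3 -c "
from rig import *;s=state();print(s['tool_pos'],s['force'])
d=snapshot('top');e=snapshot('scene');import pickle;pickle.dump((d,e,s),open('t1.pkl','wb'))
import cv2,numpy as np
a=cv2.resize(d['img'][150:230,220:320],None,fx=4,fy=4,interpolation=2);b=cv2.resize(e['img'][90:190,320:420],None,fx=4,fy=4,interpolation=2)
cv2.imwrite('pics/m4.png',np.hstack([np.vstack([a,a[:80]*0]),b]))"
```

```text
[ 0.47899882 -0.00242747  0.29376012] [ 0.33812485 -0.91965054 -0.81765448]
```

View pics/m4.png

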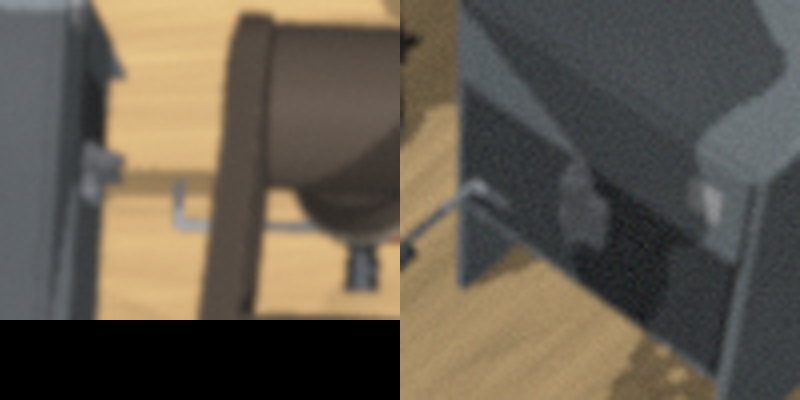

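The hook hangs clear of the eye. The bend is at top pixel (264.4,205.1) and scene pixel (338.4,136.1), and the ring at scene (366,142).

```bash
python3 - <<'E'
from h import *
d,e,s=pickle.load(open('t1.pkl','rb'))
print(tri([(d,(264.4,205.1)),(e,(338.4,136.1))]))
r=[[.4845,.1422,.301],[.4845+.036,.1408,.301],[.5392,.2003,.2998]];print(proj(d,r),proj(e,r))
E
```

```text
(array([0.48670498, 0.13930023, 0.30448511]), [np.float64(0.0004988995424140621), np.float64(0.0004988995424140279)])
[[263.70898505 206.14340099]
 [264.16794069 194.76188164]
 [245.10637573 189.4203494 ]] [[338.5987002  135.91347963]
 [347.10340237 141.81779997]
 [363.6394511  134.06529618]]
```

Request:
tcp_steps(ticks="0.025 0.005 0.0013 0;0.05 0.0075 0.0013 0;0.0713 0.0075 0.0013 0;0.0713 0.0075 0.0013 0;0.0713 0.0075 0.0013 0")

```text
clock: 7.15
tool_pos: [0.4863, 0.0548, 0.2921]
eef_rot: [0.72, 0.694, 0.0, 0.001]
force: [-0.2, 0.7, -2.1]
grip_width: 0.0209
grasp_force: 60.1
```

Converted, 0.018 m is 0.0225, 0.001 m is 0.0013.

Request:
tcp_steps(ticks="0.0013 0.0063 0 0;0.0013 0.0125 0 0;0.0013 0.0188 0 0;0.0013 0.0225 0 0;0.0013 0.0225 0 0")

```text
clock: 7.65
tool_pos: [0.5045, 0.0547, 0.2912]
eef_rot: [0.721, 0.693, -0.0, -0.0]
force: [0.5, 0.7, -1.7]
grip_width: 0.0206
grasp_force: 60.1
```

Request:
tcp_steps(ticks="0 0.005 0 0;0 0.01 0 0;0 0.015 0 0;0 0.02 0 0;0 0.02 0 0;0 0.02 0 0")

```text
clock: 8.25
tool_pos: [0.5199, 0.0543, 0.2912]
eef_rot: [0.721, 0.693, -0.0, -0.0]
force: [-0.2, 0.4, -1.2]
grip_width: 0.0201
grasp_force: 60.1
```

```bash
python3 -c "
from rig import *
import numpy as np
for i in range(2):
  snapshot('top');s=state();print(s['tool_pos'],s['force'],s['wrist_torque'])"
```

```text
[0.51979161 0.054316   0.29122867] [ 0.5001498  -0.55415346 -2.03963671] [0.02318256 0.02659325 0.05705336]
[0.51976168 0.05431648 0.29126076] [-0.44655912 -0.85698106 -1.35946047] [-0.00181196 -0.03542072 -0.03645037]
```

Converted, -0.0531 m is -0.0664, -0.0508 m is -0.0635.

Request:
tcp_steps(ticks="-0.0063 0 0.0013 0;-0.0131 0 0.0025 0;-0.0198 0 0.0045 0;-0.0263 0 0.0066 0;-0.0328 0 0.0088 0;-0.039 0 0.011 0;-0.0453 0 0.0136 0;-0.0515 0 0.0164 0;-0.0575 0 0.0193 0;-0.0635 0 0.0225 0;-0.0664 0 0.0243 0;-0.0664 0 0.0243 0")

```text
clock: 9.55
tool_pos: [0.5177, 0.0009, 0.2716]
eef_rot: [0.721, 0.693, -0.0, -0.0]
force: [-0.2, -2.0, -3.3]
grip_width: 0.0207
grasp_force: 60.1
```

```bash
python3 snap.py scene s2 && python3 -c "
import cv2;a=cv2.imread('pics/s2.png');cv2.imwrite('pics/s2c.png',cv2.resize(a[90:210,310:450],None,fx=5,fy=5,interpolation=2))"
```

```text
9.6 [0.51776126 0.00103044 0.2717904 ] [ 0.20891859 -1.62716075 -2.86172121] [-0.06  0.25  1.85 -0.    1.04 -0.02] xyaw 1.5316109379796528
```

View pics/s2c.png

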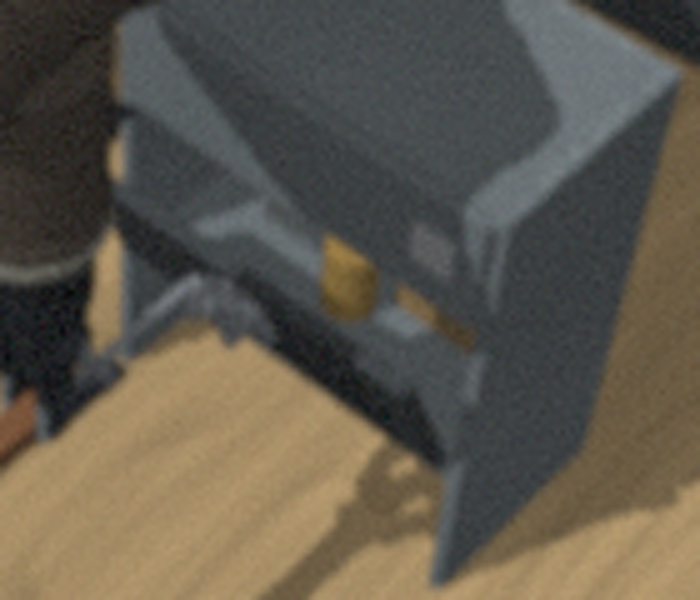

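Flap is ajar (about 0.35 rad) with the hook in the eye, at crop (205,290), i.e. pixel (351,148). I'll carry on along the arc.

Converted, 0.063 m is 0.0788, -0.0616 m is -0.077.

Request:
tcp_steps(ticks="-0.0088 0 0.0051 0;-0.0171 0 0.0109 0;-0.0253 0 0.017 0;-0.033 0 0.0235 0;-0.0404 0 0.0304 0;-0.0475 0 0.0376 0;-0.0543 0 0.0453 0;-0.0606 0 0.0533 0;-0.0665 0 0.0615 0;-0.072 0 0.07 0;-0.077 0 0.0788 0;-0.077 0 0.0788 0")

```text
clock: 10.8
tool_pos: [0.5149, -0.0607, 0.2078]
eef_rot: [0.721, 0.693, -0.001, -0.001]
force: [-0.1, -1.8, -4.0]
grip_width: 0.0211
grasp_force: 59.8
```

```bash
python3 snap.py top t3
```

```text
10.85 [ 0.51509407 -0.06048903  0.20830011] [-0.19642912 -0.36970256 -3.77983994] [-0.18  0.33  1.92 -0.    0.9  -0.14] xyaw 1.5314489827237274
```

Converted, 0.085 m is 0.1063, 0.03 m is 0.0375.

Request:
tcp_steps(ticks="-0.0046 0 0.0091 0;-0.0088 0 0.0185 0;-0.0125 0 0.0279 0;-0.0158 0 0.0375 0;-0.0184 0 0.0473 0;-0.0206 0 0.0571 0;-0.0224 0 0.0671 0;-0.0238 0 0.0773 0;-0.0244 0 0.0874 0;-0.0248 0 0.095 0;-0.0246 0 0.1013 0;-0.0244 0 0.1063 0")

```text
clock: 12.05
tool_pos: [0.5147, -0.0797, 0.1235]
eef_rot: [0.721, 0.693, 0.0, -0.0]
force: [0.8, 0.7, -0.9]
grip_width: 0.0211
grasp_force: 60.2
```

Request:
tcp_steps(ticks="0 0 0.0013 0;0 0 0.0013 0;0 0 0.0013 0;0 0 0.0013 0")

```text
clock: 12.45
tool_pos: [0.5149, -0.0798, 0.1232]
eef_rot: [0.721, 0.693, 0.0, 0.0]
force: [-0.3, -0.6, -2.0]
grip_width: 0.0205
grasp_force: 60.2
```

```bash
python3 snap.py scene s4 && python3 -c "
import cv2;a=cv2.imread('pics/s4.png');cv2.imwrite('pics/s4c.png',cv2.resize(a[90:210,270:430],None,fx=5,fy=5,interpolation=2))"
```

```text
12.5 [ 0.51485023 -0.07980893  0.12316933] [-0.52091231  0.1565446  -1.1765095 ] [-0.21  0.45  1.99  0.    0.7  -0.17] xyaw 1.5318166013510583
```

View pics/s4c.png

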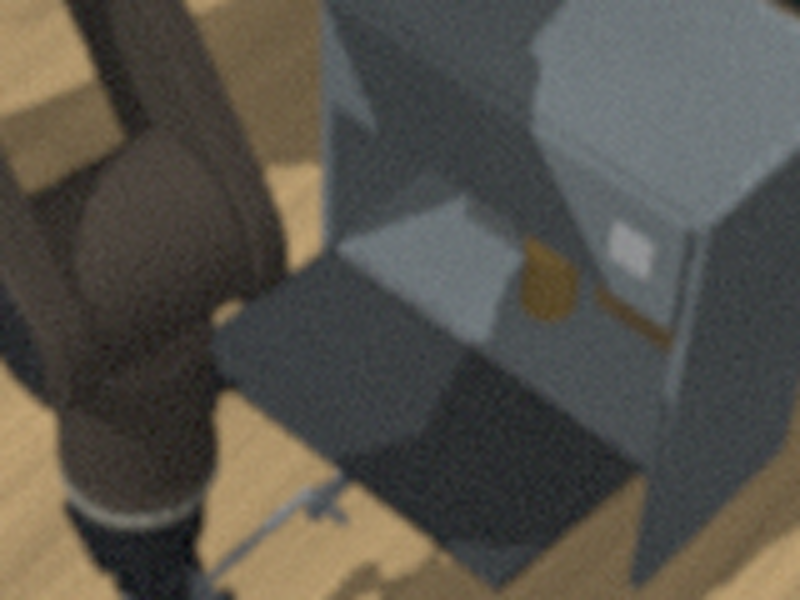

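The flap is fully down and level, with the hook tip still in the eye at crop (325,500). Now I'll unhook it sideways.

Converted, -0.06 m is -0.075, -0.005 m is -0.0063.

Request:
tcp_steps(ticks="0 -0.0063 0 0;0 -0.0138 0 0;0 -0.0225 0 0;0 -0.0313 0 0;0 -0.04 0 0;0 -0.0488 0 0;0 -0.0575 0 0;0 -0.0675 0 0;0 -0.075 0 0;0 -0.075 0 0")

```text
clock: 13.5
tool_pos: [0.4537, -0.0773, 0.1229]
eef_rot: [0.721, 0.693, -0.0, -0.0]
force: [-0.1, 0.4, -1.5]
grip_width: 0.0205
grasp_force: 60.2
```

Request:
tcp_steps(ticks="-0.0375 0 0 0;-0.0875 0 0 0;-0.1375 0.0375 0 0;-0.1488 0.0938 0.025 0;-0.1488 0.0938 0.075 0;-0.1488 0.0938 0.1125 0;-0.1488 0.0938 0.1313 0;-0.1488 0.0938 0.1413 0;-0.1488 0.0938 0.1413 0;-0.1488 0.0938 0.1413 0")

```text
clock: 14.5
tool_pos: [0.5258, -0.1995, 0.011]
eef_rot: [0.721, 0.693, 0.0, 0.001]
force: [-0.3, -0.2, -1.3]
grip_width: 0.0205
grasp_force: 60.2
```

The rows are not in the units I measure in: shifts go in shares of 0.8 m and turns go in shares of 2 pi rad. I convert before sending: 0.0055 m is 0.0069, 0.004 m is 0.005.

Request:
tcp_steps(ticks="0 0 0.0025 0;0 0 0.005 0;0 0 0.0069 0;0 0 0.0069 0;0 0 0.0069 0")

```text
clock: 15.0
tool_pos: [0.5254, -0.1994, 0.0048]
eef_rot: [0.721, 0.693, 0.0, 0.0]
force: [0.0, 0.7, 5.2]
grip_width: 0.0211
grasp_force: 61.1
```

Request:
tcp_steps(ticks="0 0 0 0;0 0 0 0;0 0 0 0;0 0 0 0;0 0 0 0", finger_gap=0.05)

```text
clock: 15.5
tool_pos: [0.525, -0.1993, 0.0044]
eef_rot: [0.721, 0.693, -0.0, -0.0]
force: [0.5, 0.5, -0.5]
grip_width: 0.0499
grasp_force: 0.0
```

Request:
tcp_steps(ticks="0 0 -0.0188 0;0 0 -0.05 0;0 0 -0.1 0;0 0 -0.15 0;0 0 -0.1875 0;0 0 -0.1875 0;0 0 -0.1875 0")

```text
clock: 16.2
tool_pos: [0.5254, -0.1994, 0.1558]
eef_rot: [0.721, 0.693, 0.0, 0.001]
force: [0.2, 0.5, -0.2]
grip_width: 0.0502
grasp_force: 0.0
```

```bash
python3 snap.py wrist w5 && python3 snap.py scene s5 && python3 -c "
import cv2,numpy as np
a=cv2.imread('pics/w5.png');b=cv2.imread('pics/s5.png')
cv2.imwrite('pics/m5.png',np.hstack([cv2.resize(a,(400,250)),cv2.resize(b,(400,250))]))"
```

```text
16.25 [ 0.52479575 -0.19916317  0.1547484 ] [0.13738159 0.41940721 0.18375567] [-0.42  0.45  1.88 -0.    0.81 -0.38] xyaw 1.5318797542938576
16.3 [ 0.52446724 -0.19903007  0.1540486 ] [ 0.3078363   0.16915068 -0.33540473] [-0.42  0.45  1.88  0.    0.81 -0.38] xyaw 1.5318359394925676
```

View pics/m5.png

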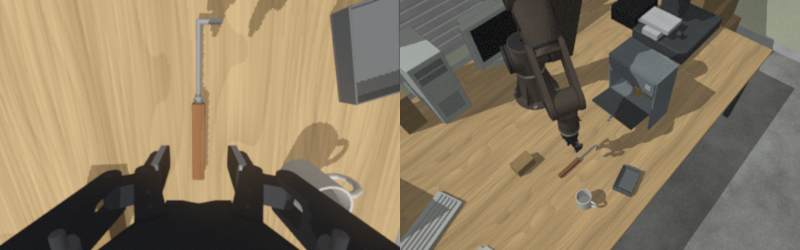

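The pole lies flat on the bench (handle at (198,140) in the left half), the flap is down, and the mug, tray and carton haven't moved.

```bash
python3 -c "
from rig import *
print(hand_in())"
```

```text
the job is handed in; nothing more can be done
None
```

I handed the job in at about 16 s on the robot's clock: the hook stayed in the eye while the flap came fully down, and the pole now lies flat on the bench, clear of the bin; the hand-in gave no verdict.

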